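# Seat the camera-stand post and mark its depth with the collar

## Robot

A 6-joint arm with a two-finger parallel gripper is mounted at the origin on the work surface. World frame = base frame: x ahead of the robot, y to its left, z up, the work surface at z = 0. Lengths are in mm, angles in rad, forces in N, time in s.
With the tool pointing down it reaches from about 350 to 775 mm from the base axis. Payload 7.3 kg.
Tool frame: the origin (TCP) lies at the very end of the fingers, on their centre line; the grasp point (between the pads) lies bot.grip_point_offset behind it (bot.grip_point_offset is the distance from the TCP to the grasp point, in mm); z points along the fingers, y is the line along which they close (so a half turn about z gives the same grasp; the last joint's range is limited). The gripper opens to 92 mm and grips with 3 to 60 N. Pads are 19 mm wide; open, the fingers measure 130 mm over their backs; the gripper's body (75 mm by 190 mm) begins 47 mm behind the grasp point.
Start: joints at [1.04, 0.342, 1.524, -0, 1.275, -0.146], TCP at [197.059, 486.634, 226.741] pointing down, gripper open.
Joint ranges: [-2.53, 2.53], [-0.77, 2.02], [0.04, 2.7], [-1, 4.14], [0.28, 2.66], [-3.11, 3.11]. Speed limits (rad/s): [2.57, 2.57, 3.14, 3.14, 3.14, 3.14].

## Interface

Orientations are given as [roll, pitch, yaw] about the fixed x, y, z axes, in that order (R = Rz(yaw) Ry(pitch) Rx(roll)).
In Python, from plant import bot gives the robot as it stands. The module is installed in compiled form; this text tells all that it offers.
- The arm moves only by the tool carry_out, never from a script. Its argument "plan" is a list of rows, each an object of numbers: "tx", "ty", "tz": the shift along the world's x, y, z in mm; "rx", "ry", "rz": the turn, a rotation vector about the world's x, y, z in rad. A call has 1 to 12 rows; each row shifts and turns the commanded pose from where the row before left it; what a row does not reach is not made up. A row lasts 1/10 s, in which the tool goes at most 50 mm and 8.59 degrees, less where a joint would pass 70% of its speed; a pose out of reach is approached as far as the arm can. A call with a gripper value outside its range is refused whole. "gripper" is the closure, from 0 (fully open) to 1 (shut), set as the call begins (left out, the last holds). The fingers move at their own pace and stop on an object; the grip force is fixed at half the most. Time passes only in rows, so rows that do not move let the fingers close. It gives the time, the measured TCP pose, the force, the opening and the grip force at its end, in the units of the state.
- bot.get_obs(): the state, without advancing time (a new reading comes with each control period).
- bot.capture(name): name is "side" or "top" or "wrist"; returns the picture (384x512x3 uint8, red, green, blue); there is no depth.
- bot.camera_model(name): a dict with "camera_matrix" (3x3 intrinsics, pixels), "dist" ([k1, k2, p1, p2, k3] as OpenCV has them; the pictures are not rectified), "R" (3x3) and "t" (3): a world point X has camera coordinates R X + t. Camera axes: x right, y down, z forward; pixel columns grow to the right and rows downward; lengths in mm; the calibration is good to about 2 mm. A picture is of the moment at which its call begins: read the wrist's pose just before it. camera_model takes no time and is no camera call; for the wrist camera it gives the pose at the moment of the call.
- bot.close_job(): hands the job in; it is judged then, once.
The state is a dict: "time": time; "joint_positions": joint angles; "dq": joint speeds; "tau": joint torques, N m; "tool_pos": TCP position; "tcp_rot": TCP orientation; "contact_force": force on the tool from outside, world axes, zero at the start; "moment": the same for the moment, N m; "grip_width": finger opening in mm; "finger_force": force on a finger pad.
Only numpy, scipy, OpenCV 4.12 (cv2) and the standard library are available. Lean on these libraries where they do the work, as an engineer would, in place of code of your own. Each camera call takes 0.05 s, during which the arm holds its last target. There are 200 camera calls.

## Task

Take the steel post with the black collar out of the blue rack and push it straight down into the holder of the inspection-camera stand until it bottoms out on the screw inside. Then slide the collar down the post until it sits flush on the holder's rim to mark the depth, and let go, leaving the post standing fully home. Feel for the stops and push gently (never with more than about 20 N), and leave the other posts, the phone and the cup where they are.

Things in the scene. Friction and masses are not known exactly. Their poses are not given: they have to be found in the camera images.
- stand: Inspection-camera stand, fixed to the bench: grey base plate 110 x 170 x 12 mm with an upright round post holder (dark steel tube, 26 mm outer diameter, top 82 mm above the bench). Origin: on the holder's axis at bench level, z up. The plate reaches 55 mm to local +x and -x, 35 mm to +y and 135 mm to -y, where a low board platform (up to 34 mm high) stands.
- holder_rim (a point): Centre of the mouth of the holder's upright blind bore, in the plane of its rim, 82 mm above the bench. Bore 14 mm in diameter, sharp edge. Its floor is the rigid end of a mounting screw, 34 to 60 mm below the rim, different every time and out of sight: it can only be felt.
- thumbscrew (a point): Head of the brass thumbscrew (16 mm diameter) on the holder's local +x side, reaching 34 mm from the axis; this point 30 mm from the axis, 22 mm below the rim. Its sprung tip presses on the post inside the bore: from there down the post drags with roughly 5 to 8 N and stays where it is let go. Nothing to turn.
- rack: Blue plastic rack, 170 x 50 x 40 mm, fixed to the bench, origin at the centre of its underside, z up, long side along its x. Three blind wells, 14 mm diameter and 30 mm deep, in a row along x at -55, 0 and +55 mm, each holding one post.
- post: Bright steel post to be fitted, a round bar of 12 mm diameter and 110 mm length, about 0.1 kg, standing in one of the rack's wells. Origin at the centre of its lower end (foot, tapered to 8 mm diameter over the last 3 mm), z along the post to its top. It carries the black collar.
- post_foot (a point): Centre of the post's lower end.
- post_top (a point): Centre of the post's upper end, 110 mm from the foot.
- collar_seat (a point): Centre of the underside of the black collar (diameter 32 mm, 12 mm high, orange band) on the post.
- collar (a joint): Position of the collar along the post: distance in m of its underside from the post's foot, 0.067 to 0.070 at the start. It grips the post with about 2.5 N of friction and slides when pushed harder along the post (down to 0.006, up to 0.098).
- spare_a: Spare aluminium post without collar, 12 mm diameter, 75 mm long, standing in the rack; origin at its foot. Leave it.
- spare_b: Spare aluminium post without collar, 12 mm diameter, 90 mm long, standing in the rack; origin at its foot. Leave it.
- phone: Black phone lying flat, 147 x 72 x 8 mm, origin at the centre of its underside, long side along x. Leave it.
- cup: Red cup standing on the bench, rim diameter 68 mm, 75 mm high, origin at the centre of its underside. Leave it.
Mind the look-alikes: they are no part of the job. What is shaped like the post but brown, green or pink is not meant.

How it is judged:
By the outcome, as a careful person would: the job done as asked, in the order asked, and still so for the second after the job is handed in, with the robot touching nothing.
It also fails if it takes over 67 s, if anything falls off the work surface, if the arm or the gripper's body presses on something with over 40 N, if the wrist force passes 120 N, or if a joint passes its speed limit or range.

## Working session

There is one attempt and no reset: what is moved stays moved. The work goes in short steps, Python scripts to look and compute and a tool call to move; the robot and the scene stay as the last step left them, time stands still between calls to the robot, and variables do not carry over. Pictures are saved under pics/ and viewed, at most 10 in all, crops included, and the job is handed in when it is done.

Besides the shell and the picture viewer there is one more tool, called after "Call:" by a JSON object that holds its "name" and its "arguments", one argument or row to a line. carry_out: Moves the arm, as the interface text tells. Its arguments: {"type":"object","properties":{"plan":{"type":"array"},"gripper":{"type":"number"}},"required":["plan"]}

```bash
mkdir -p pics
python3 - <<'E'
from plant import bot
import cv2,numpy as np
o=bot.get_obs();print(o, bot.grip_point_offset)
for n in("side","top"):
    cv2.imwrite(f"pics/{n}0.png",bot.capture(n)[:,:,::-1]);m=bot.camera_model(n);print(n,-np.array(m["R"]).T@m["t"],m["camera_matrix"])
E
```

```text
{'time': 0.0, 'joint_positions': array([ 1.04000661e+00,  3.42704193e-01,  1.52502444e+00, -7.68542653e-06,
        1.27541556e+00, -1.45995168e-01]), 'dq': array([-0.00070994, -0.00173376, -0.00069644,  0.00200049, -0.00105118,
       -0.00068377]), 'tau': array([-2.85926275e-03, -4.31247926e+01, -2.44216686e+01,  7.15565588e-02,
        5.60635119e-02, -8.05977766e-05]), 'tool_pos': array([196.83454376, 486.25481031, 226.05200191]), 'tcp_rot': array([-3.14005655e+00, -2.18442305e-04,  2.75680018e+00]), 'contact_force': array([-0.29385322,  0.01905296, -0.4152592 ]), 'moment': array([-0.02255474, -0.00128984, -0.00818457]), 'finger_force': 0.0, 'grip_width': 92.16658883101447} 18.8
side [153.65801088 533.48723059 949.22746365] [[483.59178581   0.         260.56762518]
 [  0.         483.59178581 192.19499783]
 [  0.           0.           1.        ]]
top [ 323.66327879    6.62222373 1235.67313062] [[475.9170132    0.         264.27831538]
 [  0.         475.9170132  197.73614511]
 [  0.           0.           1.        ]]
```

View pics/side0.png

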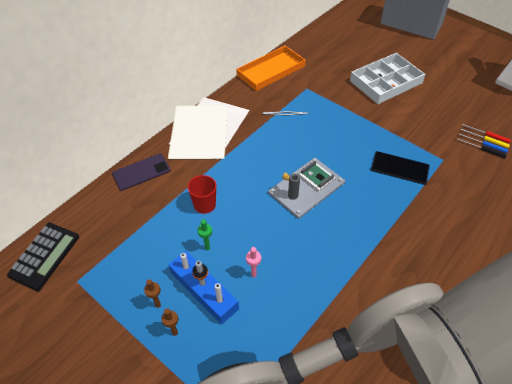

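View pics/top0.png

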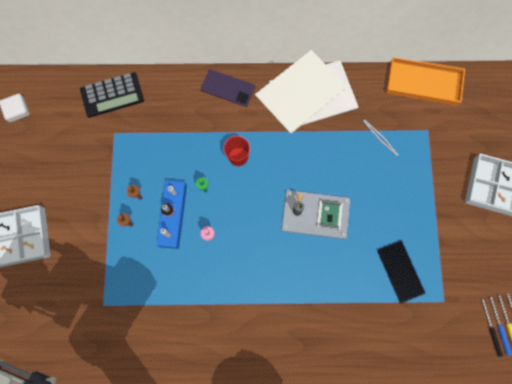

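The side view shows the collared post in the rack's middle well near (200,270) and the holder near (294,180). The top view has them near (167,209) and (298,208). I'll enlarge both.

Run:
```python
import cv2,numpy as np
s=cv2.imread("pics/side0.png");t=cv2.imread("pics/top0.png")
def c(im,x,y,w=66,h=50,k=6):
    r=cv2.resize(im[y:y+h,x:x+w],None,fx=k,fy=k,interpolation=cv2.INTER_CUBIC)
    for i in range(0,w,10):
        cv2.line(r,(i*k,0),(i*k,6),(0,255,255),1);cv2.putText(r,str(x+i),(i*k,16),0,.35,(0,255,255),1)
    for i in range(0,h,10):
        cv2.line(r,(0,i*k),(6,i*k),(0,255,255),1);cv2.putText(r,str(y+i),(8,i*k+4),0,.35,(0,255,255),1)
    return r
cv2.imwrite("pics/c1.png",np.vstack([np.hstack([c(s,170,245),c(s,265,155)]),np.hstack([c(t,140,185),c(t,275,180)])]))
```

```text
(no output)
```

View pics/c1.png

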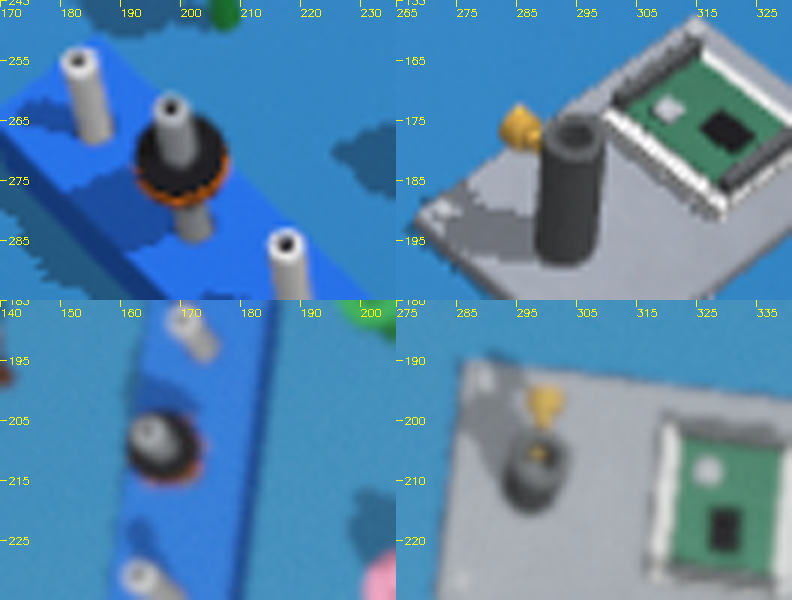

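```bash
cat > h.py <<'E'
from plant import bot
import cv2,numpy as np
def tri(obs):
    """obs: list of (camera model, pixel) -> world point, rms residual px"""
    P=[];n=[]
    for m,p in obs:
        K=np.array(m["camera_matrix"]);R=np.array(m["R"]);t=np.array(m["t"]).reshape(3,1)
        n.append(cv2.undistortPoints(np.array([[p]],float),K,np.array(m["dist"]))[0,0]);P.append(np.hstack([R,t]))
    X=cv2.triangulatePoints(P[0],P[1],n[0].reshape(2,1),n[1].reshape(2,1));X=(X[:3]/X[3]).ravel()
    r=[np.linalg.norm(proj(m,X)-p) for m,p in obs]
    return X.round(1),np.round(r,1)
def proj(m,X):
    return cv2.projectPoints(np.array([X],float),cv2.Rodrigues(np.array(m["R"]))[0],np.array(m["t"],float),np.array(m["camera_matrix"]),np.array(m["dist"]))[0][0,0]
E
python3 - <<'E'
from h import *
s,t=bot.camera_model("side"),bot.camera_model("top")
for n,a,b in [("post_top",(198.1,262.5),(164.7,206.7)),("rim",(294.4,177.3),(298.7,205)),("screw",(284.5,175.5),(299.5,196.3)),("spA",(183,255),(170.1,188.3)),("spB",(217.5,285.4),(163,230.8))]:
    print(n,tri([(s,np.array(a)),(t,np.array(b))]))
m=bot.camera_model("wrist");o=bot.get_obs();print(m,o["tcp_rot"])
E
```

```text
post_top (array([558. , 239.8, 118.1]), array([0.3, 0.3]))
rim (array([565.6, -84.9,  79.2]), array([0.4, 0.4]))
screw (array([594.3, -88.2,  60.2]), array([0.5, 0.5]))
spA (array([611.6, 235.2,  83.7]), array([0.2, 0.2]))
spB (array([502.5, 245.7,  98.6]), array([0.1, 0.1]))
{'camera_matrix': array([[267.66297855,   0.        , 256.97923606],
       [  0.        , 267.66297855, 191.51622761],
       [  0.        ,   0.        ,   1.        ]]), 'dist': array([0.00088275, 0.        , 0.        , 0.        , 0.        ]), 'R': array([[ 0.37507199,  0.92699497, -0.00114925],
       [ 0.89209998, -0.3606156 ,  0.27223891],
       [ 0.25194966, -0.10313443, -0.962229  ]]), 't': array([-524.55509897,  -33.6966873 ,  389.7783985 ])} [-3.14026094e+00 -2.19101367e-04  2.75677602e+00]
```

Heights agree with the text: post top 118 (expected 120), rim 79 (82), spares 84 and 99. The rack yaw is about -0.096. Now I'll move above the post, with the closing line along the rack's y.

Call:
{"name": "carry_out", "arguments": {
  "plan": [
    {"tx":30,"ty":-20.5,"rz":0.024},
    {"tx":30,"ty":-20.5,"rz":0.024},
    {"tx":30,"ty":-20.5,"rz":0.024},
    {"tx":30,"ty":-20.5,"rz":0.024},
    {"tx":30,"ty":-20.5,"rz":0.024},
    {"tx":30,"ty":-20.5,"rz":0.024},
    {"tx":30,"ty":-20.5,"rz":0.024},
    {"tx":30,"ty":-20.5,"rz":0.024},
    {"tx":30,"ty":-20.5,"rz":0.024},
    {"tx":30,"ty":-20.5,"rz":0.024},
    {"tx":30,"ty":-20.5,"rz":0.024},
    {"tx":30,"ty":-20.5,"rz":0.024}
  ],
  "gripper": 0.4
}}

```text
invalid input at $.plan[0]: expected keys tx, ty, tz, rx, ry, rz
```

Call:
{"name": "carry_out", "arguments": {
  "plan": [
    {},
    {},
    {}
  ]
}}

```text
invalid input at $.plan[0]: expected keys tx, ty, tz, rx, ry, rz
```

Run:
```python
from h import *
import pickle
o=bot.get_obs();print(o["time"],o["tool_pos"],o["tcp_rot"],o["contact_force"],o["grip_width"])
m=bot.camera_model("wrist");im=bot.capture("wrist");pickle.dump(m,open("w1.pkl","wb"))
print(proj(m,[558,239.8,120]),proj(m,[558,239.8,85]),-np.array(m["R"]).T@m["t"])
cv2.imwrite("pics/w1.png",im[:,:,::-1])
```

```text
0.1 [196.86504208 486.31659598 226.1338325 ] [-3.14026094e+00 -2.19101367e-04  2.75677602e+00] [-1.02428092  0.65889232  0.61658916] 91.68891071829839
[193.03861963 473.27150974] [198.15609949 444.81101257] [128.60220498 514.30796284 383.62678578]
```

View pics/w1.png

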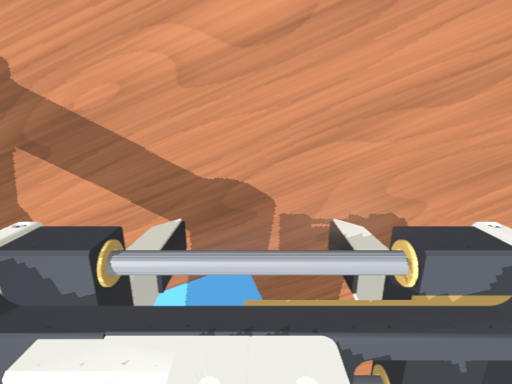

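Call:
{"name": "carry_out", "arguments": {
  "plan": [
    {"tx":36,"ty":-20.5,"tz":0,"rx":0,"ry":0,"rz":0.024},
    {"tx":36,"ty":-20.5,"tz":0,"rx":0,"ry":0,"rz":0.024},
    {"tx":36,"ty":-20.5,"tz":0,"rx":0,"ry":0,"rz":0.024},
    {"tx":36,"ty":-20.5,"tz":0,"rx":0,"ry":0,"rz":0.024},
    {"tx":36,"ty":-20.5,"tz":0,"rx":0,"ry":0,"rz":0.024},
    {"tx":36,"ty":-20.5,"tz":0,"rx":0,"ry":0,"rz":0.024},
    {"tx":36,"ty":-20.5,"tz":0,"rx":0,"ry":0,"rz":0.024},
    {"tx":36,"ty":-20.5,"tz":0,"rx":0,"ry":0,"rz":0.024},
    {"tx":36,"ty":-20.5,"tz":0,"rx":0,"ry":0,"rz":0.024},
    {"tx":36,"ty":-20.5,"tz":0,"rx":0,"ry":0,"rz":0.024},
    {"tx":36,"ty":-20.5,"tz":0,"rx":0,"ry":0,"rz":0.024},
    {"tx":36,"ty":-20.5,"tz":0,"rx":0,"ry":0,"rz":0.024}
  ],
  "gripper": 0.4
}}

```text
time: 1.35
tool_pos: [630.2, 239.5, 226.3]
tcp_rot: [-3.142, -0.001, 3.046]
contact_force: [0.3, 0.2, 0.5]
grip_width: 54.8
finger_force: 0.0
```

Call:
{"name": "carry_out", "arguments": {
  "plan": [
    {"tx":0,"ty":0,"tz":-20,"rx":0,"ry":0,"rz":0},
    {"tx":0,"ty":0,"tz":0,"rx":0,"ry":0,"rz":0},
    {"tx":0,"ty":0,"tz":0,"rx":0,"ry":0,"rz":0}
  ]
}}

```text
time: 1.65
tool_pos: [628.3, 240.8, 206.2]
tcp_rot: [-3.141, -0.002, 3.045]
contact_force: [-0.3, -0.3, 0.2]
grip_width: 55.3
finger_force: 0.0
```

Run:
```python
from h import *
import pickle
o=bot.get_obs();print(o["time"],o["tool_pos"],o["tcp_rot"],o["contact_force"],o["grip_width"])
m=bot.camera_model("wrist");im=bot.capture("wrist");pickle.dump(m,open("w1.pkl","wb"))
print(proj(m,[558,239.8,120]),proj(m,[558,239.8,85]),proj(m,o["tool_pos"]))
cv2.imwrite("pics/w2.png",im[:,:,::-1])
```

```text
1.65 [628.33561317 240.79007056 206.18985191] [-3.14115126e+00 -2.11934937e-03  3.04495407e+00] [-0.34378102 -0.29942311  0.21117591] 55.336127880910766
[247.84560857 120.47942426] [248.99426787 119.95915215] [256.4964744  235.29864581]
```

View pics/w2.png

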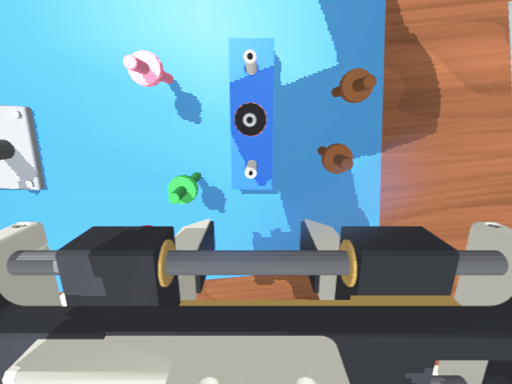

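The wrist view shows the collared post top at about (250,119.5), against a prediction of (248,120.5). The world estimate is therefore good to about 2 mm. I'll take a second, closer view and then descend.

Call:
{"name": "carry_out", "arguments": {
  "plan": [
    {"tx":-15,"ty":0,"tz":-20,"rx":0,"ry":0,"rz":0},
    {"tx":-15,"ty":0,"tz":-20,"rx":0,"ry":0,"rz":0},
    {"tx":0,"ty":0,"tz":0,"rx":0,"ry":0,"rz":0},
    {"tx":0,"ty":0,"tz":0,"rx":0,"ry":0,"rz":0}
  ]
}}

```text
time: 2.1
tool_pos: [599.4, 241.4, 168.4]
tcp_rot: [3.141, 0.002, 3.046]
contact_force: [0.3, -0.1, 0.4]
grip_width: 55.3
finger_force: 0.0
```

Run:
```python
from h import *
import pickle
o=bot.get_obs();print(o["time"],o["tool_pos"],o["tcp_rot"])
m=bot.camera_model("wrist");im=bot.capture("wrist")[:,:,::-1];pickle.dump(m,open("w2.pkl","wb"))
a=cv2.imread("pics/w2.png");p=proj(m,[558,240.8,120]);print(p)
def c(im,x,y,w=60,h=60,k=6):
    r=cv2.resize(im[y:y+h,x:x+w],None,fx=k,fy=k,interpolation=cv2.INTER_CUBIC)
    for i in range(0,w,10):
        cv2.putText(r,str(x+i),(i*k,10),0,.35,(0,255,255),1);cv2.putText(r,str(y+i),(0,i*k+4),0,.35,(0,255,255),1)
    return r
x,y=int(p[0])-30,int(p[1])-30;print(x,y)
cv2.imwrite("pics/c2.png",np.hstack([c(a,220,90),c(im,x,y)]))
```

```text
2.1 [599.41002288 241.41606845 168.42073686] [3.14086704e+00 1.97205114e-03 3.04599159e+00]
[250.63568086 159.43548303]
220 129
```

View pics/c2.png

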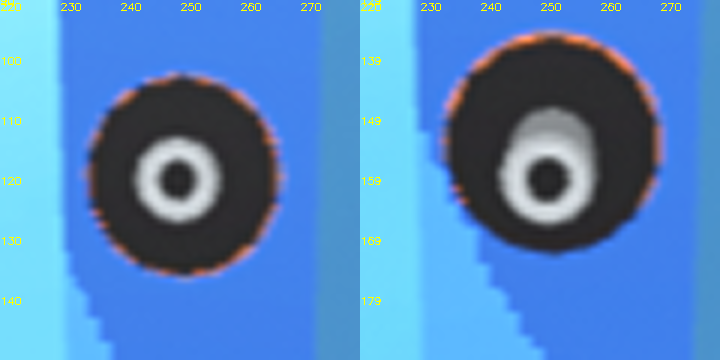

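Left view: post top at (249.3,119.4), concentric with the collar. Right view: post top at (250.9,158.4).

Run:
```python
from h import *
import pickle
a,b=[pickle.load(open(f"w{i}.pkl","rb")) for i in(1,2)]
print(tri([(a,np.array([249.3,119.4])),(b,np.array([250.9,158.4]))]))
from scipy.optimize import least_squares
print(least_squares(lambda p:np.r_[proj(a,[*p,120])-[249.3,119.4],proj(b,[*p,120])-[250.9,158.4]],[558,240]).x, least_squares(lambda p:proj(b,[*p,120])-[250.9,158.4],[558,240]).x)
```

```text
(array([557.2, 241.1, 120.1]), array([0. , 0.1]))
[557.21533013 241.12190933] [557.21966823 241.08482067]
```

Call:
{"name": "carry_out", "arguments": {
  "plan": [
    {"tx":-21,"ty":0,"tz":0,"rx":0,"ry":0,"rz":0},
    {"tx":-21,"ty":0,"tz":0,"rx":0,"ry":0,"rz":0},
    {"tx":0,"ty":0,"tz":-20,"rx":0,"ry":0,"rz":0},
    {"tx":0,"ty":0,"tz":-20,"rx":0,"ry":0,"rz":0},
    {"tx":0,"ty":0,"tz":0,"rx":0,"ry":0,"rz":0},
    {"tx":0,"ty":0,"tz":0,"rx":0,"ry":0,"rz":0},
    {"tx":0,"ty":0,"tz":0,"rx":0,"ry":0,"rz":0}
  ]
}}

```text
time: 2.85
tool_pos: [558.4, 240.9, 128.4]
tcp_rot: [3.14, 0.003, 3.045]
contact_force: [0.6, 0.9, 0.0]
grip_width: 55.3
finger_force: 0.0
```

Call:
{"name": "carry_out", "arguments": {
  "plan": [
    {"tx":-1,"ty":0.2,"tz":-11,"rx":0,"ry":0,"rz":0},
    {"tx":0,"ty":0,"tz":-11,"rx":0,"ry":0,"rz":0},
    {"tx":0,"ty":0,"tz":-11,"rx":0,"ry":0,"rz":0},
    {"tx":0,"ty":0,"tz":0,"rx":0,"ry":0,"rz":0},
    {"tx":0,"ty":0,"tz":0,"rx":0,"ry":0,"rz":0}
  ]
}}

```text
time: 3.35
tool_pos: [555.8, 240.8, 93.1]
tcp_rot: [-3.141, -0.001, 3.045]
contact_force: [0.7, 0.8, -0.0]
grip_width: 55.1
finger_force: 0.0
```

Call:
{"name": "carry_out", "arguments": {
  "plan": [
    {"tx":0,"ty":0,"tz":0,"rx":0,"ry":0,"rz":0},
    {"tx":0,"ty":0,"tz":0,"rx":0,"ry":0,"rz":0},
    {"tx":0,"ty":0,"tz":0,"rx":0,"ry":0,"rz":0},
    {"tx":0,"ty":0,"tz":0,"rx":0,"ry":0,"rz":0},
    {"tx":0,"ty":0,"tz":0,"rx":0,"ry":0,"rz":0},
    {"tx":0,"ty":0,"tz":0,"rx":0,"ry":0,"rz":0},
    {"tx":0,"ty":0,"tz":0,"rx":0,"ry":0,"rz":0},
    {"tx":0,"ty":0,"tz":0,"rx":0,"ry":0,"rz":0}
  ],
  "gripper": 1
}}

```text
time: 4.15
tool_pos: [556.1, 240.9, 93.8]
tcp_rot: [3.141, 0.0, 3.045]
contact_force: [0.5, 0.6, -0.7]
grip_width: 11.1
finger_force: 30.0
```

Call:
{"name": "carry_out", "arguments": {
  "plan": [
    {"tx":0,"ty":0,"tz":10,"rx":0,"ry":0,"rz":0},
    {"tx":0,"ty":0,"tz":15,"rx":0,"ry":0,"rz":0},
    {"tx":0,"ty":0,"tz":20,"rx":0,"ry":0,"rz":0},
    {"tx":0,"ty":0,"tz":25,"rx":0,"ry":0,"rz":0},
    {"tx":0,"ty":0,"tz":25,"rx":0,"ry":0,"rz":0},
    {"tx":0,"ty":0,"tz":15,"rx":0,"ry":0,"rz":0},
    {"tx":0,"ty":0,"tz":0,"rx":0,"ry":0,"rz":0}
  ]
}}

```text
time: 4.85
tool_pos: [557.2, 241.2, 206.8]
tcp_rot: [3.14, 0.005, 3.045]
contact_force: [0.2, 0.0, -2.6]
grip_width: 11.4
finger_force: 30.0
```

Call:
{"name": "carry_out", "arguments": {
  "plan": [
    {"tx":6,"ty":-27,"tz":0,"rx":0,"ry":0,"rz":0},
    {"tx":6,"ty":-27,"tz":0,"rx":0,"ry":0,"rz":0},
    {"tx":6,"ty":-27,"tz":0,"rx":0,"ry":0,"rz":0},
    {"tx":6,"ty":-27,"tz":0,"rx":0,"ry":0,"rz":0},
    {"tx":6,"ty":-27,"tz":0,"rx":0,"ry":0,"rz":0},
    {"tx":6,"ty":-27,"tz":0,"rx":0,"ry":0,"rz":0},
    {"tx":6,"ty":-27,"tz":0,"rx":0,"ry":0,"rz":0},
    {"tx":6,"ty":-27,"tz":0,"rx":0,"ry":0,"rz":0},
    {"tx":6,"ty":-27,"tz":0,"rx":0,"ry":0,"rz":0},
    {"tx":6,"ty":-27,"tz":0,"rx":0,"ry":0,"rz":0},
    {"tx":6,"ty":-27,"tz":0,"rx":0,"ry":0,"rz":0},
    {"tx":6,"ty":-27,"tz":0,"rx":0,"ry":0,"rz":0}
  ]
}}

```text
time: 6.05
tool_pos: [627.6, -84.2, 202.5]
tcp_rot: [3.141, -0.002, 3.045]
contact_force: [0.6, 0.2, -1.0]
grip_width: 11.5
finger_force: 30.0
```

Call:
{"name": "carry_out", "arguments": {
  "plan": [
    {"tx":0,"ty":0,"tz":0,"rx":0,"ry":0,"rz":0},
    {"tx":0,"ty":0,"tz":0,"rx":0,"ry":0,"rz":0},
    {"tx":0,"ty":0,"tz":0,"rx":0,"ry":0,"rz":0},
    {"tx":0,"ty":0,"tz":0,"rx":0,"ry":0,"rz":0}
  ]
}}

```text
time: 6.45
tool_pos: [627.8, -82.0, 203.6]
tcp_rot: [3.141, -0.001, 3.046]
contact_force: [-0.2, 0.7, -1.4]
grip_width: 11.0
finger_force: 30.0
```

Run:
```python
from h import *
import pickle
P=[]
for i in range(3): 
    o=bot.get_obs();m=bot.camera_model("wrist");im=bot.capture("wrist")[:,:,::-1];P.append(o["tool_pos"])
print(o["time"],np.round(P,1),o["tcp_rot"],o["contact_force"],o["grip_width"])
pickle.dump(m,open("w3.pkl","wb"))
p=proj(m,[565.6,-84.9,82]);print(p,proj(m,o["tool_pos"]),proj(m,o["tool_pos"]-[0,0,84]))
cv2.imwrite("pics/w3.png",im)
x,y=80,0
r=cv2.resize(im[0:250,150:350],None,fx=2.4,fy=2.4,interpolation=cv2.INTER_CUBIC)
x,y=int(p[0])-25,int(p[1])-40;print(x,y)
q=cv2.resize(im[y:y+80,x:x+50],None,fx=6,fy=6,interpolation=cv2.INTER_CUBIC)
q=cv2.copyMakeBorder(q,0,600-480,0,0,cv2.BORDER_CONSTANT)
cv2.imwrite("pics/c3.png",np.hstack([r,q]))
```

```text
6.55 [[627.8 -82.  203.6]
 [627.9 -82.1 203.7]
 [628.  -82.2 203.8]] [ 3.14142437e+00 -5.42496778e-05  3.04598986e+00] [ 0.60535852  1.04493816 -0.32231333] 11.514475282152572
[248.19747027 127.91471505] [256.5280799  235.26906891] [256.63320371 196.99784574]
223 87
```

View pics/c3.png

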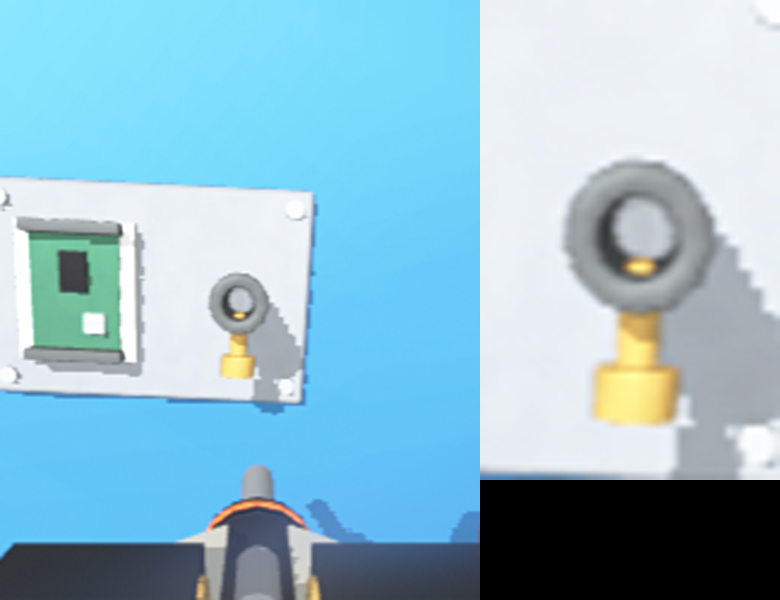

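The rim centre is at (249.2,125.7) in this view, against a prediction of (248.2,127.9). The post foot hangs at about (257,196), as expected. One more nearer view will fix the rim.

Call:
{"name": "carry_out", "arguments": {
  "plan": [
    {"tx":-10,"ty":0,"tz":-8,"rx":0,"ry":0,"rz":0},
    {"tx":-12,"ty":0,"tz":-8,"rx":0,"ry":0,"rz":0},
    {"tx":0,"ty":0,"tz":0,"rx":0,"ry":0,"rz":0},
    {"tx":0,"ty":0,"tz":0,"rx":0,"ry":0,"rz":0},
    {"tx":0,"ty":0,"tz":0,"rx":0,"ry":0,"rz":0},
    {"tx":0,"ty":0,"tz":0,"rx":0,"ry":0,"rz":0}
  ]
}}

```text
time: 7.2
tool_pos: [606.7, -83.2, 188.2]
tcp_rot: [-3.142, 0.001, 3.045]
contact_force: [0.1, -0.6, -1.0]
grip_width: 11.1
finger_force: 30.0
```

Run:
```python
from h import *
import pickle
o=bot.get_obs();m=bot.camera_model("wrist");im=bot.capture("wrist")[:,:,::-1]
print(o["time"],o["tool_pos"],o["tcp_rot"])
pickle.dump(m,open("w4.pkl","wb"))
p=proj(m,[565.6,-84.9,82]);f=proj(m,o["tool_pos"]-[0,0,84]);print(p,f)
x,y=int(p[0])-40,int(p[1])-35;print(x,y)
q=cv2.resize(im[y:y+100,x:x+100],None,fx=6,fy=6,interpolation=cv2.INTER_CUBIC)
cv2.imwrite("pics/c4.png",q)
```

```text
7.2 [606.71829273 -83.18376745 188.16046073] [-3.14155190e+00  1.10091188e-03  3.04491168e+00]
[250.89929609 150.55504114] [256.66322816 196.90494153]
210 115
```

View pics/c4.png

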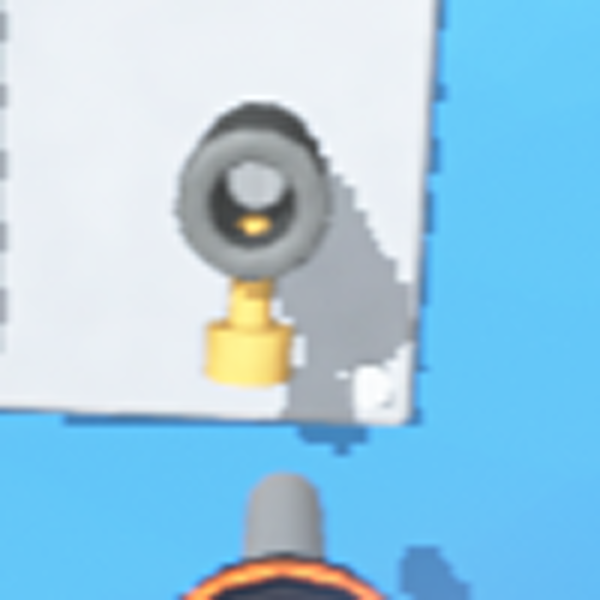

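Run:
```python
from h import *
import pickle
from scipy.optimize import least_squares
a,b=[pickle.load(open(f"w{i}.pkl","rb")) for i in(3,4)]
u,v=np.array([249.2,125.7]),np.array([251.9,148.7])
print(tri([(a,u),(b,v)]))
for s in ([(a,u)],[(b,v)],[(a,u),(b,v)]): print(least_squares(lambda p:np.concatenate([proj(m,[*p,82])-w for m,w in s]),[565,-85]).x)
# implied foot position at known height
o=bot.get_obs();print(least_squares(lambda p:proj(b,[*p,o["tool_pos"][2]-84])-[256.9,196.3],[600,-85]).x,o["tool_pos"])
```

```text
(array([563.4, -83.6,  86.4]), array([0., 0.]))
[563.52221849 -83.66081636]
[563.89396894 -83.73934993]
[563.71029133 -83.70127974]
[606.179527   -82.90732221] [606.59040361 -83.19885694 188.05069834]
```

Rim is at about (563.7,-83.7) and the foot is roughly under the TCP. I'll move over and start down.

Call:
{"name": "carry_out", "arguments": {
  "plan": [
    {"tx":-14,"ty":-0.2,"tz":0,"rx":0,"ry":0,"rz":0},
    {"tx":-14,"ty":-0.2,"tz":0,"rx":0,"ry":0,"rz":0},
    {"tx":-14.6,"ty":-0.2,"tz":0,"rx":0,"ry":0,"rz":0},
    {"tx":0,"ty":0,"tz":-7,"rx":0,"ry":0,"rz":0},
    {"tx":0,"ty":0,"tz":-7,"rx":0,"ry":0,"rz":0},
    {"tx":0,"ty":0,"tz":0,"rx":0,"ry":0,"rz":0},
    {"tx":0,"ty":0,"tz":0,"rx":0,"ry":0,"rz":0},
    {"tx":0,"ty":0,"tz":0,"rx":0,"ry":0,"rz":0}
  ]
}}

```text
time: 8.05
tool_pos: [563.9, -83.8, 173.6]
tcp_rot: [3.142, 0.0, 3.045]
contact_force: [-0.3, 0.5, -1.6]
grip_width: 11.4
finger_force: 30.0
```

Call:
{"name": "carry_out", "arguments": {
  "plan": [
    {"tx":0,"ty":0,"tz":0,"rx":0,"ry":0,"rz":0}
  ]
}}

```text
time: 8.15
tool_pos: [563.8, -83.8, 173.8]
tcp_rot: [3.142, 0.0, 3.045]
contact_force: [-0.3, 0.1, -0.7]
grip_width: 11.2
finger_force: 30.0
```

Call:
{"name": "carry_out", "arguments": {
  "plan": [
    {"tx":0,"ty":0,"tz":-2,"rx":0,"ry":0,"rz":0},
    {"tx":0,"ty":0,"tz":-2,"rx":0,"ry":0,"rz":0},
    {"tx":0,"ty":0,"tz":-2,"rx":0,"ry":0,"rz":0},
    {"tx":0,"ty":0,"tz":-2,"rx":0,"ry":0,"rz":0},
    {"tx":0,"ty":0,"tz":-1,"rx":0,"ry":0,"rz":0},
    {"tx":0,"ty":0,"tz":0,"rx":0,"ry":0,"rz":0}
  ]
}}

```text
time: 8.75
tool_pos: [563.4, -83.8, 164.5]
tcp_rot: [3.141, -0.0, 3.045]
contact_force: [1.2, 1.0, -1.5]
grip_width: 11.3
finger_force: 30.0
```

Call:
{"name": "carry_out", "arguments": {
  "plan": [
    {"tx":0,"ty":0,"tz":-1,"rx":0,"ry":0,"rz":0},
    {"tx":0,"ty":0,"tz":-1,"rx":0,"ry":0,"rz":0},
    {"tx":0,"ty":0,"tz":0,"rx":0,"ry":0,"rz":0}
  ]
}}

```text
time: 9.05
tool_pos: [563.4, -83.7, 162.6]
tcp_rot: [3.141, -0.0, 3.045]
contact_force: [0.7, 0.0, -1.1]
grip_width: 11.2
finger_force: 30.0
```

Call:
{"name": "carry_out", "arguments": {
  "plan": [
    {"tx":0,"ty":0,"tz":-1,"rx":0,"ry":0,"rz":0},
    {"tx":0,"ty":0,"tz":-1,"rx":0,"ry":0,"rz":0},
    {"tx":0,"ty":0,"tz":0,"rx":0,"ry":0,"rz":0}
  ]
}}

```text
time: 9.35
tool_pos: [563.4, -83.7, 160.6]
tcp_rot: [3.141, -0.0, 3.045]
contact_force: [-0.1, 1.0, -2.0]
grip_width: 11.2
finger_force: 30.0
```

Call:
{"name": "carry_out", "arguments": {
  "plan": [
    {"tx":0,"ty":0,"tz":-2,"rx":0,"ry":0,"rz":0},
    {"tx":0,"ty":0,"tz":-2,"rx":0,"ry":0,"rz":0},
    {"tx":0,"ty":0,"tz":-2,"rx":0,"ry":0,"rz":0},
    {"tx":0,"ty":0,"tz":-2,"rx":0,"ry":0,"rz":0},
    {"tx":0,"ty":0,"tz":0,"rx":0,"ry":0,"rz":0}
  ]
}}

```text
time: 9.85
tool_pos: [563.3, -83.7, 152.3]
tcp_rot: [3.141, -0.001, 3.045]
contact_force: [-1.0, -0.5, -2.0]
grip_width: 11.3
finger_force: 30.0
```

Call:
{"name": "carry_out", "arguments": {
  "plan": [
    {"tx":0,"ty":0,"tz":-2,"rx":0,"ry":0,"rz":0},
    {"tx":0,"ty":0,"tz":-2,"rx":0,"ry":0,"rz":0},
    {"tx":0,"ty":0,"tz":-2,"rx":0,"ry":0,"rz":0},
    {"tx":0,"ty":0,"tz":0,"rx":0,"ry":0,"rz":0}
  ]
}}

```text
time: 10.25
tool_pos: [563.3, -83.7, 146.4]
tcp_rot: [3.141, -0.001, 3.045]
contact_force: [0.1, 0.1, -1.2]
grip_width: 11.1
finger_force: 30.0
```

Call:
{"name": "carry_out", "arguments": {
  "plan": [
    {"tx":0,"ty":0,"tz":-2,"rx":0,"ry":0,"rz":0},
    {"tx":0,"ty":0,"tz":-2,"rx":0,"ry":0,"rz":0},
    {"tx":0,"ty":0,"tz":-2,"rx":0,"ry":0,"rz":0},
    {"tx":0,"ty":0,"tz":0,"rx":0,"ry":0,"rz":0}
  ]
}}

```text
time: 10.65
tool_pos: [563.1, -83.8, 140.4]
tcp_rot: [3.142, -0.001, 3.045]
contact_force: [-1.1, -0.6, -0.7]
grip_width: 11.0
finger_force: 30.0
```

Call:
{"name": "carry_out", "arguments": {
  "plan": [
    {"tx":0,"ty":0,"tz":-1,"rx":0,"ry":0,"rz":0},
    {"tx":0,"ty":0,"tz":-1,"rx":0,"ry":0,"rz":0},
    {"tx":0,"ty":0,"tz":-1,"rx":0,"ry":0,"rz":0},
    {"tx":0,"ty":0,"tz":0,"rx":0,"ry":0,"rz":0}
  ]
}}

```text
time: 11.05
tool_pos: [563.2, -83.7, 137.5]
tcp_rot: [3.141, -0.001, 3.045]
contact_force: [-2.3, 0.3, 0.0]
grip_width: 11.5
finger_force: 30.0
```

Call:
{"name": "carry_out", "arguments": {
  "plan": [
    {"tx":0,"ty":0,"tz":-1,"rx":0,"ry":0,"rz":0},
    {"tx":0,"ty":0,"tz":-1,"rx":0,"ry":0,"rz":0},
    {"tx":0,"ty":0,"tz":0,"rx":0,"ry":0,"rz":0}
  ]
}}

```text
time: 11.35
tool_pos: [563.2, -83.7, 135.3]
tcp_rot: [3.141, -0.001, 3.045]
contact_force: [-2.3, 0.1, -0.4]
grip_width: 11.2
finger_force: 30.0
```

Call:
{"name": "carry_out", "arguments": {
  "plan": [
    {"tx":0,"ty":0,"tz":-1,"rx":0,"ry":0,"rz":0},
    {"tx":0,"ty":0,"tz":-1,"rx":0,"ry":0,"rz":0}
  ]
}}

```text
time: 11.55
tool_pos: [563.5, -83.8, 133.8]
tcp_rot: [3.141, 0.0, 3.045]
contact_force: [-2.6, 0.1, 2.7]
grip_width: 11.3
finger_force: 30.0
```

Call:
{"name": "carry_out", "arguments": {
  "plan": [
    {"tx":0,"ty":0,"tz":-1,"rx":0,"ry":0,"rz":0},
    {"tx":0,"ty":0,"tz":-1,"rx":0,"ry":0,"rz":0}
  ]
}}

```text
time: 11.75
tool_pos: [563.4, -83.7, 131.7]
tcp_rot: [3.141, -0.0, 3.045]
contact_force: [-2.9, 0.3, 3.7]
grip_width: 11.2
finger_force: 30.0
```

Call:
{"name": "carry_out", "arguments": {
  "plan": [
    {"tx":0,"ty":0,"tz":-1,"rx":0,"ry":0,"rz":0},
    {"tx":0,"ty":0,"tz":-1,"rx":0,"ry":0,"rz":0}
  ]
}}

```text
time: 11.95
tool_pos: [563.4, -83.8, 129.7]
tcp_rot: [3.141, -0.0, 3.045]
contact_force: [-2.8, 0.1, 1.2]
grip_width: 11.0
finger_force: 30.0
```

Call:
{"name": "carry_out", "arguments": {
  "plan": [
    {"tx":0,"ty":0,"tz":-0.5,"rx":0,"ry":0,"rz":0},
    {"tx":0,"ty":0,"tz":-0.5,"rx":0,"ry":0,"rz":0},
    {"tx":0,"ty":0,"tz":-0.5,"rx":0,"ry":0,"rz":0}
  ]
}}

```text
time: 12.25
tool_pos: [563.5, -83.8, 128.2]
tcp_rot: [3.142, 0.0, 3.045]
contact_force: [-2.6, 0.2, 4.3]
grip_width: 11.0
finger_force: 30.0
```

Call:
{"name": "carry_out", "arguments": {
  "plan": [
    {"tx":0,"ty":0,"tz":-0.5,"rx":0,"ry":0,"rz":0},
    {"tx":0,"ty":0,"tz":-0.5,"rx":0,"ry":0,"rz":0},
    {"tx":0,"ty":0,"tz":-0.5,"rx":0,"ry":0,"rz":0},
    {"tx":0,"ty":0,"tz":-0.5,"rx":0,"ry":0,"rz":0}
  ]
}}

```text
time: 12.65
tool_pos: [564.2, -83.9, 127.6]
tcp_rot: [-3.141, 0.003, 3.045]
contact_force: [-4.0, 1.8, 12.4]
grip_width: 11.2
finger_force: 30.0
```

Call:
{"name": "carry_out", "arguments": {
  "plan": [
    {"tx":0,"ty":0,"tz":-0.5,"rx":0,"ry":0,"rz":0},
    {"tx":0,"ty":0,"tz":0,"rx":0,"ry":0,"rz":0},
    {"tx":0,"ty":0,"tz":0,"rx":0,"ry":0,"rz":0}
  ]
}}

```text
time: 12.95
tool_pos: [564.5, -83.9, 127.6]
tcp_rot: [-3.141, 0.004, 3.045]
contact_force: [-4.0, -0.2, 13.1]
grip_width: 10.9
finger_force: 30.0
```

Call:
{"name": "carry_out", "arguments": {
  "plan": [
    {"tx":-0.7,"ty":0,"tz":0,"rx":0,"ry":0,"rz":0},
    {"tx":-0.7,"ty":0,"tz":0,"rx":0,"ry":0,"rz":0},
    {"tx":0,"ty":0.7,"tz":0,"rx":0,"ry":0,"rz":0},
    {"tx":0,"ty":-1.4,"tz":0,"rx":0,"ry":0,"rz":0},
    {"tx":0,"ty":0.7,"tz":-0.5,"rx":0,"ry":0,"rz":0},
    {"tx":0,"ty":0,"tz":0,"rx":0,"ry":0,"rz":0},
    {"tx":0,"ty":0,"tz":0,"rx":0,"ry":0,"rz":0}
  ]
}}

```text
time: 13.65
tool_pos: [563.7, -84.0, 127.6]
tcp_rot: [-3.141, 0.005, 3.045]
contact_force: [-3.1, 1.5, 14.5]
grip_width: 10.9
finger_force: 30.0
```

Call:
{"name": "carry_out", "arguments": {
  "plan": [
    {"tx":0,"ty":0,"tz":-0.6,"rx":0,"ry":0,"rz":0},
    {"tx":0,"ty":0,"tz":0,"rx":0,"ry":0,"rz":0},
    {"tx":0,"ty":0,"tz":0,"rx":0,"ry":0,"rz":0}
  ]
}}

```text
time: 13.95
tool_pos: [564.0, -84.1, 127.6]
tcp_rot: [-3.141, 0.006, 3.045]
contact_force: [-3.5, 1.6, 16.5]
grip_width: 11.2
finger_force: 30.0
```

Call:
{"name": "carry_out", "arguments": {
  "plan": [
    {"tx":0,"ty":0,"tz":1,"rx":0,"ry":0,"rz":0},
    {"tx":0,"ty":0,"tz":1,"rx":0,"ry":0,"rz":0},
    {"tx":0,"ty":0,"tz":0,"rx":0,"ry":0,"rz":0}
  ]
}}

```text
time: 14.25
tool_pos: [563.0, -83.9, 127.7]
tcp_rot: [-3.141, 0.003, 3.045]
contact_force: [-1.8, -0.3, 7.7]
grip_width: 10.8
finger_force: 30.0
```

Call:
{"name": "carry_out", "arguments": {
  "plan": [
    {"tx":0,"ty":0,"tz":1.5,"rx":0,"ry":0,"rz":0},
    {"tx":0,"ty":0,"tz":0,"rx":0,"ry":0,"rz":0}
  ]
}}

```text
time: 14.45
tool_pos: [562.3, -83.8, 128.0]
tcp_rot: [3.141, 0.001, 3.045]
contact_force: [-1.3, 0.1, 0.7]
grip_width: 11.7
finger_force: 30.0
```

Call:
{"name": "carry_out", "arguments": {
  "plan": [
    {"tx":0,"ty":0,"tz":0,"rx":0,"ry":0,"rz":0},
    {"tx":0,"ty":0,"tz":0,"rx":0,"ry":0,"rz":0},
    {"tx":0,"ty":0,"tz":0,"rx":0,"ry":0,"rz":0},
    {"tx":0,"ty":0,"tz":0,"rx":0,"ry":0,"rz":0},
    {"tx":0,"ty":0,"tz":0,"rx":0,"ry":0,"rz":0}
  ],
  "gripper": 0.78
}}

```text
time: 14.95
tool_pos: [562.1, -83.8, 128.1]
tcp_rot: [3.142, 0.0, 3.045]
contact_force: [0.1, -0.2, 0.5]
grip_width: 19.7
finger_force: 0.0
```

Run:
```python
from h import *
o=bot.get_obs();m=bot.camera_model("wrist");print(o["tool_pos"],o["contact_force"],o["grip_width"])
s=bot.capture("side")[:,:,::-1];w=bot.capture("wrist")[:,:,::-1]
ms=bot.camera_model("side")
for z in (82,153.6): print(proj(ms,[563.7,-83.7,z]))
a=cv2.resize(s[110:210,250:340],None,fx=4.4,fy=4.4,interpolation=cv2.INTER_CUBIC)
b=cv2.resize(w[140:340,170:340],None,fx=2.2,fy=2.2,interpolation=cv2.INTER_CUBIC)
cv2.imwrite("pics/c5.png",np.hstack([a,b]))
```

```text
[562.09273244 -83.77070844 128.09997586] [ 0.09933767 -0.22076396  0.53455761] 19.749027132574366
[294.44821365 177.08014958]
[296.18824335 156.37365504]
```

View pics/c5.png

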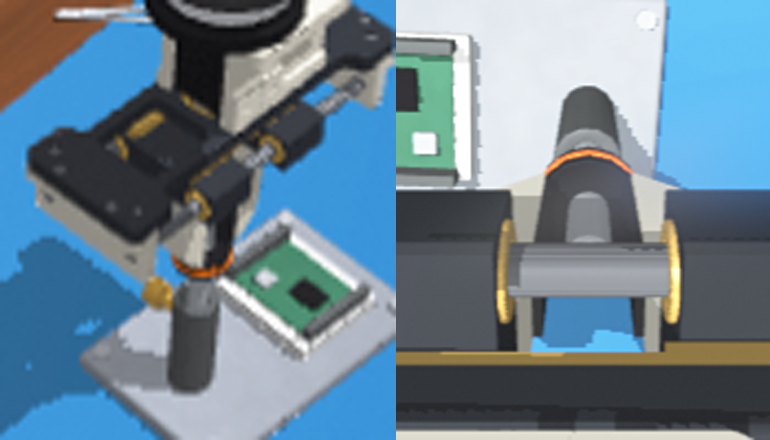

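The side crop shows the post in the bore with the collar about 30 mm above the rim and the fingers clear. Now I'll push the collar down.

Call:
{"name": "carry_out", "arguments": {
  "plan": [
    {"tx":1.5,"ty":0,"tz":-2,"rx":0,"ry":0,"rz":0},
    {"tx":0,"ty":0,"tz":-2,"rx":0,"ry":0,"rz":0},
    {"tx":0,"ty":0,"tz":-2,"rx":0,"ry":0,"rz":0},
    {"tx":0,"ty":0,"tz":-2,"rx":0,"ry":0,"rz":0},
    {"tx":0,"ty":0,"tz":-2,"rx":0,"ry":0,"rz":0}
  ]
}}

```text
time: 15.55
tool_pos: [563.7, -83.8, 118.1]
tcp_rot: [3.142, 0.0, 3.045]
contact_force: [0.0, -0.5, 3.1]
grip_width: 20.4
finger_force: 1.1
```

Call:
{"name": "carry_out", "arguments": {
  "plan": [
    {"tx":0,"ty":0,"tz":-2,"rx":0,"ry":0,"rz":0},
    {"tx":0,"ty":0,"tz":-2,"rx":0,"ry":0,"rz":0},
    {"tx":0,"ty":0,"tz":-2,"rx":0,"ry":0,"rz":0}
  ]
}}

```text
time: 15.85
tool_pos: [563.7, -83.8, 112.0]
tcp_rot: [3.142, 0.0, 3.045]
contact_force: [0.6, -0.7, 2.0]
grip_width: 20.2
finger_force: 1.1
```

Call:
{"name": "carry_out", "arguments": {
  "plan": [
    {"tx":0,"ty":0,"tz":-2,"rx":0,"ry":0,"rz":0},
    {"tx":0,"ty":0,"tz":-2,"rx":0,"ry":0,"rz":0},
    {"tx":0,"ty":0,"tz":-2,"rx":0,"ry":0,"rz":0},
    {"tx":0,"ty":0,"tz":-2,"rx":0,"ry":0,"rz":0}
  ]
}}

```text
time: 16.25
tool_pos: [563.6, -83.8, 104.0]
tcp_rot: [3.142, 0.0, 3.045]
contact_force: [0.7, 0.5, 2.9]
grip_width: 20.7
finger_force: 1.1
```

Call:
{"name": "carry_out", "arguments": {
  "plan": [
    {"tx":0,"ty":0,"tz":-1,"rx":0,"ry":0,"rz":0},
    {"tx":0,"ty":0,"tz":-1,"rx":0,"ry":0,"rz":0},
    {"tx":0,"ty":0,"tz":-1,"rx":0,"ry":0,"rz":0},
    {"tx":0,"ty":0,"tz":-1,"rx":0,"ry":0,"rz":0},
    {"tx":0,"ty":0,"tz":-1,"rx":0,"ry":0,"rz":0}
  ]
}}

```text
time: 16.75
tool_pos: [563.6, -83.8, 99.1]
tcp_rot: [3.142, 0.0, 3.045]
contact_force: [1.0, 0.1, 2.6]
grip_width: 20.3
finger_force: 1.1
```

Call:
{"name": "carry_out", "arguments": {
  "plan": [
    {"tx":0,"ty":0,"tz":-1,"rx":0,"ry":0,"rz":0},
    {"tx":0,"ty":0,"tz":-1,"rx":0,"ry":0,"rz":0},
    {"tx":0,"ty":0,"tz":-1,"rx":0,"ry":0,"rz":0}
  ]
}}

```text
time: 17.05
tool_pos: [563.6, -83.8, 96.1]
tcp_rot: [3.142, 0.0, 3.045]
contact_force: [0.9, -1.2, 2.2]
grip_width: 20.2
finger_force: 1.1
```

Call:
{"name": "carry_out", "arguments": {
  "plan": [
    {"tx":0,"ty":0,"tz":-0.5,"rx":0,"ry":0,"rz":0},
    {"tx":0,"ty":0,"tz":-0.5,"rx":0,"ry":0,"rz":0},
    {"tx":0,"ty":0,"tz":0,"rx":0,"ry":0,"rz":0}
  ]
}}

```text
time: 17.35
tool_pos: [563.5, -83.7, 95.0]
tcp_rot: [3.141, -0.0, 3.045]
contact_force: [1.3, -0.7, 1.7]
grip_width: 20.0
finger_force: 0.8
```

Call:
{"name": "carry_out", "arguments": {
  "plan": [
    {"tx":0,"ty":0,"tz":-0.5,"rx":0,"ry":0,"rz":0},
    {"tx":0,"ty":0,"tz":-0.5,"rx":0,"ry":0,"rz":0},
    {"tx":0,"ty":0,"tz":-0.5,"rx":0,"ry":0,"rz":0},
    {"tx":0,"ty":0,"tz":-0.5,"rx":0,"ry":0,"rz":0},
    {"tx":0,"ty":0,"tz":0,"rx":0,"ry":0,"rz":0}
  ]
}}

```text
time: 17.85
tool_pos: [563.6, -83.8, 94.2]
tcp_rot: [-3.142, 0.001, 3.045]
contact_force: [-2.6, -0.6, 10.1]
grip_width: 20.4
finger_force: 5.1
```

Call:
{"name": "carry_out", "arguments": {
  "plan": [
    {"tx":0,"ty":0,"tz":-0.6,"rx":0,"ry":0,"rz":0},
    {"tx":0,"ty":0,"tz":0,"rx":0,"ry":0,"rz":0},
    {"tx":0,"ty":0,"tz":0,"rx":0,"ry":0,"rz":0}
  ]
}}

```text
time: 18.15
tool_pos: [563.6, -83.8, 94.2]
tcp_rot: [-3.141, 0.001, 3.045]
contact_force: [-3.7, 0.3, 14.1]
grip_width: 20.1
finger_force: 7.1
```

Call:
{"name": "carry_out", "arguments": {
  "plan": [
    {"tx":0,"ty":0,"tz":1,"rx":0,"ry":0,"rz":0},
    {"tx":-0.5,"ty":0,"tz":2,"rx":0,"ry":0,"rz":0},
    {"tx":0,"ty":0,"tz":2,"rx":0,"ry":0,"rz":0},
    {"tx":0,"ty":0,"tz":0,"rx":0,"ry":0,"rz":0},
    {"tx":0,"ty":0,"tz":0,"rx":0,"ry":0,"rz":0}
  ]
}}

```text
time: 18.65
tool_pos: [562.9, -83.7, 97.2]
tcp_rot: [3.141, -0.001, 3.045]
contact_force: [0.1, -0.5, -0.1]
grip_width: 20.2
finger_force: 0.0
```

Call:
{"name": "carry_out", "arguments": {
  "plan": [
    {"tx":0,"ty":0,"tz":0,"rx":0,"ry":0,"rz":0},
    {"tx":0,"ty":0,"tz":0,"rx":0,"ry":0,"rz":0},
    {"tx":0,"ty":0,"tz":0,"rx":0,"ry":0,"rz":0}
  ],
  "gripper": 0.6
}}

```text
time: 18.95
tool_pos: [563.0, -83.8, 97.4]
tcp_rot: [3.141, -0.0, 3.045]
contact_force: [0.1, -1.2, -0.7]
grip_width: 35.4
finger_force: 0.0
```

Call:
{"name": "carry_out", "arguments": {
  "plan": [
    {"tx":0,"ty":0,"tz":15,"rx":0,"ry":0,"rz":0},
    {"tx":0,"ty":0,"tz":25,"rx":0,"ry":0,"rz":0},
    {"tx":0,"ty":0,"tz":25,"rx":0,"ry":0,"rz":0},
    {"tx":0,"ty":0,"tz":25,"rx":0,"ry":0,"rz":0},
    {"tx":20,"ty":0,"tz":15,"rx":0,"ry":0,"rz":0},
    {"tx":30,"ty":30,"tz":10,"rx":0,"ry":0,"rz":0},
    {"tx":20,"ty":40,"tz":0,"rx":0,"ry":0,"rz":0},
    {"tx":0,"ty":40,"tz":0,"rx":0,"ry":0,"rz":0},
    {"tx":0,"ty":0,"tz":0,"rx":0,"ry":0,"rz":0},
    {"tx":0,"ty":0,"tz":0,"rx":0,"ry":0,"rz":0}
  ]
}}

```text
time: 19.95
tool_pos: [632.9, 27.0, 212.3]
tcp_rot: [-3.141, -0.0, 3.047]
contact_force: [-0.8, -0.6, -1.0]
grip_width: 36.6
finger_force: 0.0
```

Run:
```python
from h import *
o=bot.get_obs();print(o["time"],o["tool_pos"],o["contact_force"])
m=bot.camera_model("wrist");w=bot.capture("wrist")[:,:,::-1];s=bot.capture("side")[:,:,::-1]
ms=bot.camera_model("side")
for z in (82,94,153.6): print(proj(ms,[563.7,-83.7,z]),proj(m,[563.7,-83.7,z]))
a=cv2.resize(s[130:210,260:340],None,fx=6,fy=6,interpolation=cv2.INTER_CUBIC)
b=cv2.resize(w[0:240,0:160],None,fx=2,fy=2,interpolation=cv2.INTER_CUBIC)
cv2.imwrite("pics/c6.png",np.hstack([a,b]))
```

```text
19.95 [632.88310207  27.04563004 212.29968686] [-0.75576483 -0.60618944 -1.01127837]
[294.44821365 177.08014958] [145.52877171 130.92938459]
[294.72887346 173.75110165] [140.75208919 131.57518232]
[296.18824335 156.37365504] [109.32024684 135.82362523]
```

View pics/c6.png

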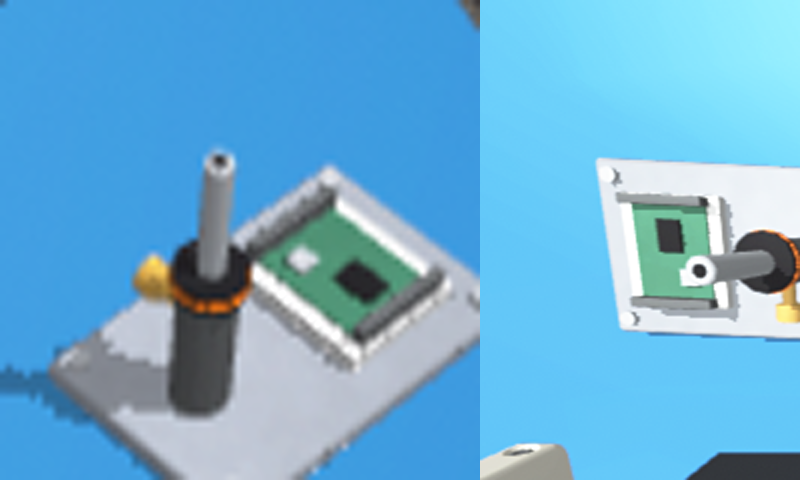

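The post stands upright with the collar flush on the rim. Its top is at (296.1,156.3) in the side view and (109,135) in the wrist view, both matching the felt depth (predicted (296.2,156.4) and (109.3,135.8)). Handing in.

```bash
python3 -c "
from plant import bot
print(bot.close_job())"
```

```text
the job is handed in; nothing more can be done
None
```

The job is handed in: the post bottomed out about 38 mm below the holder's rim (peak force read about 16.5 N), the collar is pushed down flush on the rim, and the gripper is clear of everything, at about 20 s on the robot's clock.

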